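# Take off the feed guard and lock the slide by feel

## Robot

A 7-joint arm with a two-finger parallel gripper is mounted at the origin on the work surface. World frame = base frame: x ahead of the robot, y to its left, z up, the work surface at z = 0. Lengths are in m, angles in rad, forces in N, time in s.
With the tool pointing down it reaches from about 0.35 to 0.9 m from the base axis. Payload 7.2 kg.
Tool frame: the origin (TCP) lies at the very end of the fingers, on their centre line; the grasp point (between the pads) lies 19 mm behind it; z points along the fingers, y is the direction in which the jaws open and shut (so a half turn about z gives the same grasp; the last joint's range is limited). The gripper opens to 88 mm and grips with 3 to 60 N. Pads are 20 mm wide; open, the fingers measure 115 mm over their backs; the gripper's body (75 mm by 178 mm) begins 61 mm behind the grasp point.
Start: joints at [-1.403, 0.411, -0.013, 1.596, 0.006, 1.134, -0.082], TCP at [0.146, 0.608, 0.223] pointing down, gripper open.
Joint ranges: [-2.95, 2.95], [-0.29, 1.99], [-1.47, 1.44], [0.14, 2.54], [-1.03, 4.17], [0.13, 1.85], [-2.86, 2.86]. Speed limits (rad/s): [2.39, 2.39, 3.01, 3.01, 3.14, 3.14, 3.14].

## Interface

Orientations are given as a unit quaternion [x, y, z, w].
In Python, from station import robot gives the robot as it stands.
- The arm moves only by the tool apply_moves, never from a script. Its argument "deltas" is one flat list of numbers, 6 for each row, row after row: the shift along the tool's x, y, z each as a share of 500 mm, from -1 to 1, then the turn, a rotation vector about the tool's x, y, z each as a share of 90 degrees, from -1 to 1. In form: [dx, dy, dz, wx, wy, wz, dx, dy, dz, wx, wy, wz, ...]. A call has 1 to 12 rows; each row is the pose to reach, as a shift and turn from the pose commanded when the call began, along the tool's axes at that moment; what a row does not reach only later rows make up. A row lasts 1/10 s, in which the tool goes at most 50 mm and 8.59 degrees, less where a joint would pass 70% of its speed; a pose out of reach is approached as far as the arm can. A call with a number of a shift or a turn outside -1 to 1 is refused whole. A call with a gripper value outside its range is refused whole. "grip" is the closure in counts, from 0 (fully open) to 255 (shut), set as the call begins (left out, the last holds). The fingers move at their own pace and stop on an object; "newtons" is the grip in N (left out, the last holds). Time passes only in rows, so rows that repeat a pose let the fingers close. It gives the time, the measured TCP pose, the force and the opening at its end, in the units of the state.
- robot.get_state(): the state, without advancing time (a new reading comes with each control period).
- robot.read_camera(name): name is "scene" or "top"; returns a dict with "frame" (480x640x3 uint8, red, green, blue), "intrinsics" (3x3 intrinsics, pixels), "rvec" (rotation vector, rad) and "tvec" (3), from world to camera coordinates, as OpenCV has them. Camera axes: x right, y down, z forward; pixel columns grow to the right and rows downward; lengths in m; the calibration is good to about 2 mm. A picture is of the moment at which its call begins. There is no depth.
- robot.close_job(): hands the job in, once; it reports no verdict.
Trained networks look in a picture, given as the dict that the camera call returned (one of the last four; its "shot" number tells which), for a name from the list of things; names that differ only in an ending like _2 or _b are one class to them, and where a whole thing is asked for, a point or a joint stands for the part that bears it (a point fixed in the world has none). Each returns a list of dicts, best first, with "confidence" (0 to 1); they miss things now and then, are a little off and sometimes report something else, mostly with a low value. They report only what shows in the picture. A call takes as long as a camera call. They do not tell look-alikes from the thing itself.
- robot.spot_in(picture, name): "centre" ([x, y, z] in m, in world coordinates, good to about 4 mm: the middle of the surface that is visible of it).
- robot.outline_of(picture, name): "region" (480x640 bool, what is visible of it).
The state is a dict: "t": time; "joint_pos": joint angles; "joint_velocities": joint speeds; "tau": joint torques, N m; "position": TCP position; "eef_rot": TCP orientation; "force": force on the tool from outside, world axes, zero at the start; "wrist_torque": the same for the moment, N m; "grip_width": finger opening in m.
Only numpy, scipy, OpenCV 4.12 (cv2) and the standard library are available. Lean on these libraries where they do the work, as an engineer would, in place of code of your own. Each camera call takes 0.05 s, during which the arm holds its last target. There are 200 camera calls.

## Task

Make the press's feed unit safe: lift the upright guard frame out of its slots in front of the unit and hang it level by its top bar on the side hook. Then take the long lock rod from the wooden rack, feel with it along the groove under the unit's hood for the gap in the slide, which has stopped in an unknown place, and push the rod fully home there; leave it standing in the gap. Do not knock the other things about.

Things in the scene. Friction and masses are not known exactly. Their poses are not given: they have to be found in the camera images.
- unit: green feed unit, fixed. Origin on the table under the middle of its groove; its open mouth faces its -x (roughly to the robot), y along its width. Base plate 12 mm thick, x -130 to 110 mm, 290 mm wide. Side cheeks at |y| 120 to 145 mm: 62 mm high from x = -70 mm, 110 mm high from x = -30 mm, 166 mm high from x = -10 mm to the back wall (x 98 to 110 mm)
- unit_hood (a point): middle of the front edge of the unit's flat hood, on top, 176 mm above the table; the hood is 10 mm thick, 290 mm wide and runs 120 mm back from here (unit's +x)
- unit_slots (a point): middle between the guard's two slots, on top of the base plate 12 mm above the table, 105 mm in front of the unit's origin. Slots at y = +-42 mm, each between two blocks 14 mm high, 13 mm apart; the guard stands in them
- bed: steel bed under the hood, fixed to the unit, sloping up away from the robot at 30 degrees. Origin: middle of the groove's length and width, on the slide's face, 75 mm above the table. x up the slope (across the groove), y along the groove, z square out of the face, leaning 30 degrees from vertical towards the unit's -x: the rod goes in along -z
- bed_groove (a point): same point and axes as the bed: its groove. Walls 19 mm apart from z -32 to 6 mm, then a 45 degree lead-in to 39 mm wide at z = 16 mm, the deck. Ends at y = +-72 mm. Its bottom is the slide's face at z = 0, but for one unseen gap 21 mm long (y), as wide as the groove, floor at z = -32 mm, its centre anywhere in y -32 to 32 mm. The slide is held fast against light pushes
- guard_tab (a point): centre of the black grip tab on top of the guard. Tab 12 mm thick (guard's x), 36 mm wide (y), 46 mm high (z). Guard: upright steel frame 0.22 kg, 8 mm thick, 120 mm wide, its foot 133 mm below this point. Top bar 23 to 35 mm below this point (12 mm high); below it an open window 96 mm wide and 59 mm high, then a mesh
- guard: the same guard; origin at the middle of its foot's underside, x square to its plane, y along its width, z up
- hook: side hook on a post, fixed. Origin on the table below the hook's throat; the hook's arm is a level round bar, 10 mm thick, top at 170 mm above the table, running along the hook's x from its upturned end (x = -26 to -37 mm, top at 182 mm) to the post (22 mm thick, at x = 65 mm, 175 mm high, on a 90 mm square foot). The hook opens at the -x end. A part hangs well with its bar across the arm near x = 0
- rod_center (a point): centre of the lock rod, the longest thing in the rack, half-way along it. Bare steel, 0.25 kg, 160 mm long, standing upright at first, z along it towards its handle. Handle 24 mm diameter from 17 to 80 mm above this point (along z); below that 16 mm diameter; foot bevelled to 8 mm diameter over the last 7 mm
- rod_tip (a point): middle of the rod's foot, 80 mm below its centre; z along the rod towards its handle
- rod: the same rod; origin at its foot
- rack: wooden block 70 x 150 x 50 mm, fixed, origin under its centre, long along y; three holes 18 mm across, 38 mm deep, at y = -48, 0, 48 mm hold the rod and two short punches in any order
- punch_a: short steel punch, head 22 mm across, standing in the rack; bystander, origin at its foot
- punch_b: short steel punch, head 26 mm across, standing in the rack; bystander, origin at its foot (both punches' heads end 94 mm above the table)
- die_a: dark stepped round steel die, 54 mm across, 50 mm high, on the table; bystander, origin under its centre
- die_b: bright stepped round steel die, 60 mm across, 60 mm high, on the table; bystander, origin under its centre
- oil: jar with black cap, 60 mm across, 130 mm high, on the table; bystander, origin under its centre
- wrench: 170 mm steel wrench lying flat on the table; bystander
Mind the look-alikes: they are no part of the job. What is shaped like the hook but orange is not meant.

How it is judged:
On the way, in this order (a step that is already met when the one before it is completed fails the run):
1. the guard hangs still on the side hook by its top bar, let go (contact force between guard and hook above 0.5 N and height (world z) of guard_tab above 0.18 m and x of guard_tab in the frame of hook between -0.03 and 0.05 m and horizontal distance between guard_tab and hook below 0.06 m and angle between guard_tab's own z axis and vertical below 0.3 rad and contact force between the fingers and guard below 0.1 N and linear speed of guard below 0.03 m/s), for 0.2 s.
2. the lock rod stands fully home in the slide's gap, let go (z of rod_tip in the frame of bed below -0.025 m and x of rod_tip in the frame of bed between -0.012 and 0.012 m and y of rod_tip in the frame of bed between -0.06 and 0.06 m and angle between the z axis of rod_tip and the z axis of bed, either way round below 0.35 rad and contact force between the fingers and rod below 0.1 N and linear speed of rod below 0.03 m/s), for 0.2 s.
At the end, for the whole second after the job is handed in: Guard at rest on the hook by its top bar (tab centre over 180 mm high, within 60 mm of the throat in plan, leaning under 17 degrees); rod at rest in the slide's gap, foot at least 25 mm below the slide's face (full depth 32 mm), within 20 degrees of square to the bed; both released (all of step 1 and all of step 2); the robot touches nothing.
It fails at once if a bystander is moved more than 30 mm (distance of any of punch_a, punch_b, die_a, die_b, oil, wrench from where it was at the start of the episode above 0.03 m).
It also fails if it takes over 64 s, if anything falls off the work surface, if the arm or the gripper's body presses on something with over 40 N, if the wrist force passes 120 N, or if a joint passes its speed limit or range.

## Working session

There is one attempt and no reset: what is moved stays moved. The work goes in short steps, Python scripts to look and compute and a tool call to move; the robot and the scene stay as the last step left them, time stands still between calls to the robot, and variables do not carry over. Pictures are saved under pics/ and viewed, about 8 in all and at most 12, crops included, and the job is handed in when it is done.

Besides the shell and the picture viewer there is one more tool, called after "Emit:" by a JSON object that holds its "method" and its "body", one argument or row to a line. apply_moves: Moves the arm, as the interface text tells. Its arguments: {"type":"object","properties":{"deltas":{"type":"array","items":{"type":"number","minimum":-1,"maximum":1}},"grip":{"type":"number"},"newtons":{"type":"number"}},"required":["deltas"]}

```bash
mkdir -p pics; ls
python3 - <<'E'
from station import robot
import cv2
s=robot.get_state(); print(s['t'],s['position'],s['eef_rot'],s['grip_width'])
for n in("scene","top"):
    p=robot.read_camera(n); cv2.imwrite(f"pics/{n}0.png",p["frame"][:,:,::-1])
    print(n,p["intrinsics"],p["rvec"],p["tvec"])
    for k in("unit_hood","unit_slots","bed_groove","guard_tab","hook","rod_center","rack","punch_a","die_a","oil","wrench","unit"):
        print(k,[(d["centre"],round(d["confidence"],2)) for d in robot.spot_in(p,k)][:4])
E
```

```text
pics
0.0 [0.14593695 0.6072111  0.22181261] [ 1.17610407e-01  9.93059491e-01 -7.98322291e-04 -3.83086900e-05] 0.08794900953470089
scene [[438.49191013   0.         320.3158326 ]
 [  0.         438.49191013 232.18775515]
 [  0.           0.           1.        ]] [ 1.31237588  1.99380774 -1.07812499] [ 0.28145151 -0.14101311  1.48681447]
unit_hood [([0.792, -0.0029, 0.1492], 0.96), ([0.4968, 0.3393, 0.1309], 0.67), ([0.5157, 0.3391, 0.0452], 0.23)]
unit_slots [([0.7943, 0.001, 0.1429], 0.77)]
bed_groove []
guard_tab [([0.5896, -0.0247, 0.1252], 0.89)]
hook [([0.552, -0.2686, 0.1259], 0.69), ([0.581, -0.4878, 0.0098], 0.56)]
rod_center [([0.4961, 0.3365, 0.1303], 0.77)]
rack [([0.5146, 0.3389, 0.0467], 0.7), ([0.4975, 0.3355, 0.1303], 0.4)]
punch_a [([0.4909, 0.2928, 0.082], 0.75), ([0.508, 0.3811, 0.0817], 0.62)]
die_a [([0.6781, -0.2967, 0.0338], 0.92), ([0.6966, 0.3155, 0.0368], 0.71)]
oil [([0.4368, 0.0636, 0.0774], 0.74)]
wrench [([0.4161, -0.1193, 0.0058], 0.61)]
unit [([0.7975, -0.0018, 0.1444], 0.95), ([0.4372, 0.0633, 0.0802], 0.54)]
top [[555.26714272   0.         311.8742281
[... 321 characters left out ...]
0731], 0.98), ([0.5869, -0.0205, 0.1154], 0.66)]
guard_tab [([0.4892, 0.3267, 0.0483], 0.62), ([0.6737, 0.3068, 0.0362], 0.42)]
hook [([0.5354, -0.2686, 0.0169], 0.9), ([0.5667, -0.4847, 0.0138], 0.6)]
rod_center [([0.4936, 0.3297, 0.1633], 0.63)]
rack [([0.4896, 0.3279, 0.0494], 0.61), ([0.5843, -0.0238, 0.1165], 0.61)]
punch_a [([0.4799, 0.2874, 0.0948], 0.51), ([0.5015, 0.3797, 0.0936], 0.39)]
die_a [([0.6744, 0.3056, 0.0377], 0.67), ([0.6554, -0.3069, 0.0478], 0.53), ([0.6897, -0.028, 0.1726], 0.42)]
oil [([0.4187, 0.0567, 0.1299], 0.96)]
wrench [([0.4105, -0.1153, 0.0037], 0.72), ([0.6568, -0.0245, 0.0745], 0.66), ([0.4871, 0.3321, 0.1602], 0.2)]
unit [([0.6878, -0.0295, 0.1727], 0.56)]
```

View pics/scene0.png

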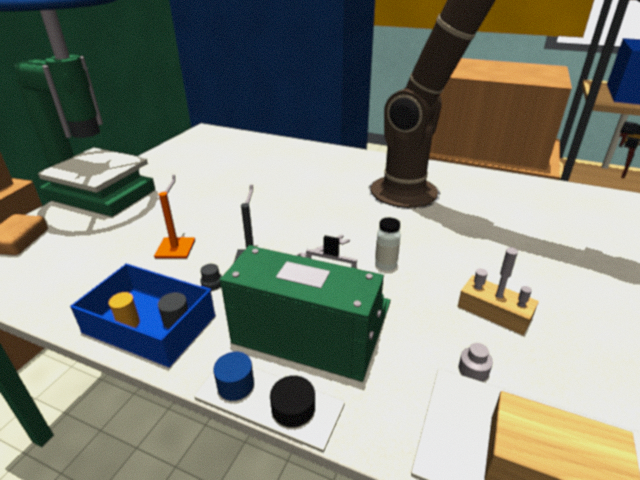

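View pics/top0.png

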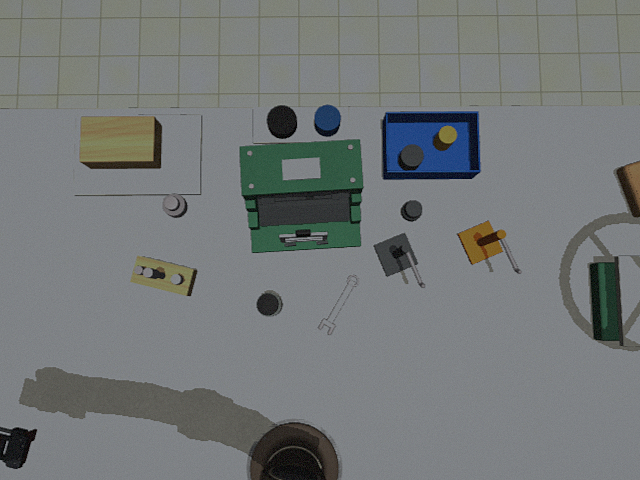

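The scene view looks back at the robot from behind the unit. It shows the dark hook's post at about (247,225), the orange decoy at (170,220), the guard tab at (331,245) and the rod at (508,270). The top view shows the hood, the guard at (303,237), the dark hook arm from (398,252) to (421,285), and the rack at (163,276).

```bash
cat > h.py <<'E'
import numpy as np, cv2
from scipy.spatial.transform import Rotation as R
def ray(p,u,v,z):
    Rm=cv2.Rodrigues(np.array(p["rvec"]))[0]; t=np.array(p["tvec"]).ravel()
    c=-Rm.T@t; d=Rm.T@np.linalg.inv(p["intrinsics"])@[u,v,1]
    return c+d*(z-c[2])/d[2]
def proj(p,X):
    return cv2.projectPoints(np.array(X,float).reshape(-1,3),np.array(p["rvec"]),np.array(p["tvec"]),p["intrinsics"],None)[0][:,0]
E
python3 - <<'E'
import cv2,pickle,numpy as np
from station import robot
p=robot.read_camera("top");pickle.dump(p,open("top.pkl","wb"))
f=np.clip(p["frame"].astype(float)*1.8,0,255).astype(np.uint8)[:,:,::-1]
cv2.imwrite("pics/t1.png",cv2.resize(f[130:295,230:440],None,fx=3.8,fy=3.6,interpolation=cv2.INTER_CUBIC)[:600,:800])
s=robot.read_camera("scene");pickle.dump(s,open("scene.pkl","wb"))
f=s["frame"][:,:,::-1]
a=cv2.resize(f[170:300,230:400],None,fx=3.5,fy=3.5,interpolation=cv2.INTER_CUBIC)
cv2.imwrite("pics/s1.png",a)
E
```

```text
(no output)
```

View pics/t1.png

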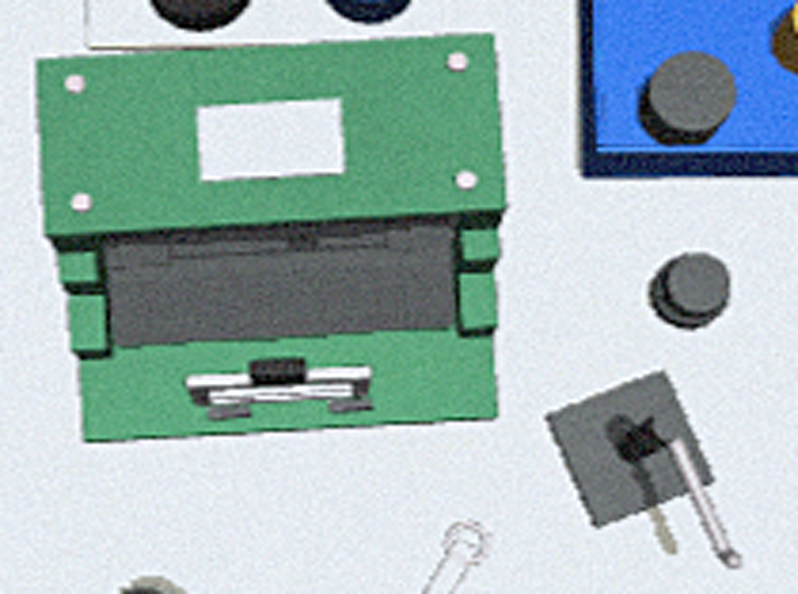

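View pics/s1.png

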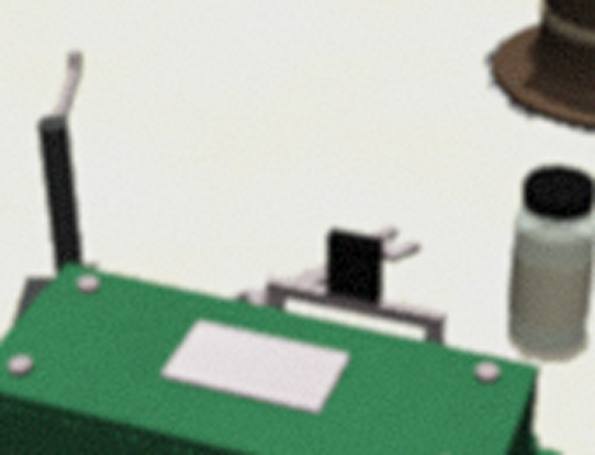

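Run:
```python
import pickle
from h import *
p=pickle.load(open("top.pkl","rb"));s=pickle.load(open("scene.pkl","rb"))
def T(u,v,z): return ray(p,230+(u+.5)/3.8-.5,130+(v+.5)/3.6-.5,z)
def S(u,v,z): return ray(s,230+(u+.5)/3.5-.5,170+(v+.5)/3.5-.5,z)
np.set_printoptions(precision=4,suppress=True)
for n,l,z in [("hood FL FR BL BR",[(47,234),(504,207),(37,58),(495,34)],.176),("base F",[(84,440),(497,417)],.012),
 ("tabtop",[(278,366)],.168),("bar ends top",[(187,379),(371,369)],.122),("foot",[(548,413),(663,371),(715,480),(597,527)],.01),("arm",[(678,443),(733,560)],.17),("armend",[(730,562)],.182),("posttop",[(625,427)],.175)]:
    P=np.array([T(u,v,z) for u,v in l]); print(n,P[:,:2].tolist(),'mean',P.mean(0)[:2],'ang',np.degrees(np.arctan2(*(P[1]-P[0])[[1,0]])) if len(P)>1 else '')
print("scene tabtop",S(357,236,.168),"posttop",S(52,122,.175),"hooktip",S(75,57,.182))
print("scene hood",S(80,268,.176),S(535,368,.176))
for z,l in((.094,0),):pass
for u,v,z in((140,270,.094),(178,279,.094),(155,274,.19)):print(ray(p,u,v,z))
```

```text
hood FL FR BL BR [[0.6735591716544946, 0.11650890811134747], [0.6899932489155083, -0.16820096318785624], [0.7921846943236259, 0.12371054549729961], [0.8068178008293025, -0.1642148239675546]] mean [ 0.7406 -0.023 ] ang -86.69642788315142
base F [[0.5541639348600972, 0.11087882917498222], [0.5695786622036334, -0.17597246586944104]] mean [ 0.5619 -0.0325] ang -86.92401549208616
tabtop [[0.5863618730775748, -0.026868831101314]] mean [ 0.5864 -0.0269] ang 
bar ends top [[0.5841908324568157, 0.03258887015595151], [0.5903990761615694, -0.08588835743649068]] mean [ 0.5873 -0.0266] ang -87.00042666532366
foot [[0.5725695279334007, -0.21165465874315476], [0.6032405130179662, -0.29230037463399705], [0.522607844487776, -0.326558843771697], [0.4886272370075288, -0.24415488146779424]] mean [ 0.5468 -0.2687] ang -69.17730965438382
arm [[0.5340272407989739, -0.2740579085918122], [0.45757328075957304, -0.3061123227222269]] mean [ 0.4958 -0.2901] ang -157.253436674004
armend [[0.45581116116111847, -0.3018967244896018]] mean [ 0.4558 -0.3019] ang 
posttop [[0.544166982580512, -0.24077997036247856]] mean [ 0.5442 -0.2408] ang 
scene tabtop [ 0.5866 -0.0245  0.168 ] posttop [ 0.5483 -0.2679  0.175 ] hooktip [ 0.4694 -0.2961  0.182 ]
scene hood [ 0.6935 -0.1588  0.176 ] [0.6783 0.117  0.176 ]
[0.502 0.379 0.094]
[0.4791 0.2841 0.094 ]
[0.4858 0.314  0.19  ]
```

```bash
cat >> h.py <<'E'
def rot(yaw,tilt=0):   # tool pose: tool y horizontal at yaw (deg); tool z down, tilted by tilt deg about tool y (z leans to yaw-90 when +)
    a=np.radians(yaw); y=np.array([np.cos(a),np.sin(a),0]); h=np.array([np.cos(a-np.pi/2),np.sin(a-np.pi/2),0])
    z=np.sin(np.radians(tilt))*h-np.cos(np.radians(tilt))*np.array([0,0,1])
    return R.from_matrix(np.c_[np.cross(y,z),y,z])
def deltas(s,pos,Rt):
    Rc=R.from_quat(s["eef_rot"]); d=Rc.inv().apply(np.array(pos)-s["position"])/.5
    w=(Rc.inv()*Rt).as_rotvec()/(np.pi/2)
    print("t",round(s["t"],2),"F",np.round(s["force"],2),"deltas",np.round(np.r_[d,w],4).tolist())
def base(s): return R.from_quat(s["eef_rot"])
# unit frame
U0=np.array([.6917,-.0255,0]);UY=3.15
BR=R.from_euler('ZY',[UY,-30],degrees=True); B0=U0+[0,0,.075]   # bed frame
H0=np.array([.4865,-.2923,0]);HY=21.5
E
python3 - <<'E'
from h import *; from station import robot
s=robot.get_state(); deltas(s,[.5866,-.027,.225],rot(3.1)); deltas(s,[.40,.28,.225],rot(40)); print(BR.as_matrix())
E
```

```text
t 1.4 F [-0.97  0.06  0.62] deltas [-1.1533, -1.0284, -0.0047, 0.0, -0.0, 0.8154]
t 1.4 F [-0.97  0.06  0.62] deltas [-0.647, -0.5186, -0.0047, 0.0, -0.0, 0.4054]
[[ 0.86471692 -0.05495018 -0.49924455]
 [ 0.04758825  0.9984891  -0.02747509]
 [ 0.5         0.          0.8660254 ]]
```

Emit:
{"method": "apply_moves", "body": {
  "deltas": [-0.64, -0.52, -0.01, 0, 0, 0.4, -0.64, -0.52, -0.01, 0, 0, 0.4, -0.64, -0.52, -0.01, 0, 0, 0.4, -0.64, -0.52, -0.01, 0, 0, 0.4, -0.64, -0.52, -0.01, 0, 0, 0.4, -0.64, -0.52, -0.01, 0, 0, 0.4, -0.64, -0.52, -0.01, 0, 0, 0.4, -0.64, -0.52, -0.01, 0, 0, 0.4, -0.64, -0.52, -0.01, 0, 0, 0.4],
  "grip": 0
}}

```text
t: 2.3
position: [0.3997, 0.2752, 0.2282]
eef_rot: [0.422, 0.907, 0.0, 0.001]
force: [-0.9, 0.2, -0.2]
grip_width: 0.0879
```

Run:
```python
from h import *; from station import robot
s=robot.get_state(); print(s["position"]);deltas(s,[.5866,-.027,.225],rot(3.1))
```

```text
[0.39966146 0.27520888 0.2282419 ]
t 2.3 F [-0.9   0.19 -0.15] deltas [-0.7032, -0.1031, 0.0074, 0.0009, 0.0007, 0.4109]
```

Emit:
{"method": "apply_moves", "body": {
  "deltas": [-0.703, -0.103, 0.007, 0.001, 0.001, 0.411, -0.703, -0.103, 0.007, 0.001, 0.001, 0.411, -0.703, -0.103, 0.007, 0.001, 0.001, 0.411, -0.703, -0.103, 0.007, 0.001, 0.001, 0.411, -0.703, -0.103, 0.007, 0.001, 0.001, 0.411, -0.703, -0.103, 0.007, 0.001, 0.001, 0.411, -0.703, -0.103, 0.007, 0.001, 0.001, 0.411, -0.703, -0.103, 0.007, 0.001, 0.001, 0.411, -0.703, -0.103, 0.007, 0.001, 0.001, 0.411]
}}

```text
t: 3.2
position: [0.5857, -0.0217, 0.2237]
eef_rot: [0.686, 0.727, -0.001, -0.001]
force: [0.4, 0.9, 0.0]
grip_width: 0.0876
```

Run:
```python
from h import *; from station import robot
s=robot.get_state(); print(s["position"]);deltas(s,[.5866,-.027,.129],rot(3.1))
for n in("scene","top"):
    p=robot.read_camera(n); print([(d["centre"],round(d["confidence"],2)) for d in robot.spot_in(p,"guard_tab")][:2])
```

```text
[ 0.58574508 -0.02173439  0.22369242]
t 3.2 F [0.44 0.95 0.04] deltas [-0.0107, 0.0016, 0.1894, -0.0017, -0.0003, 0.0027]
[([0.5916, -0.0264, 0.1285], 0.77)]
[([0.5852, -0.0682, 0.0844], 0.5)]
```

Emit:
{"method": "apply_moves", "body": {
  "deltas": [-0.0107, 0.0016, 0.1, -0.002, 0, 0.003, -0.0107, 0.0016, 0.1892, -0.002, 0, 0.003, -0.0107, 0.0016, 0.1892, -0.002, 0, 0.003, -0.0107, 0.0016, 0.1892, -0.002, 0, 0.003, -0.0107, 0.0016, 0.1892, -0.002, 0, 0.003]
}}

```text
t: 3.9
position: [0.5879, -0.0253, 0.132]
eef_rot: [0.687, 0.727, 0.002, 0.001]
force: [0.3, 0.1, -0.1]
grip_width: 0.0877
```

Emit:
{"method": "apply_moves", "body": {
  "deltas": [0, 0, 0, 0, 0, 0, 0, 0, 0, 0, 0, 0, 0, 0, 0, 0, 0, 0, 0, 0, 0, 0, 0, 0, 0, 0, 0, 0, 0, 0, 0, 0, 0, 0, 0, 0],
  "grip": 255,
  "newtons": 35
}}

```text
t: 4.5
position: [0.5864, -0.0259, 0.1295]
eef_rot: [0.687, 0.727, 0.001, 0.0]
force: [-0.2, -0.8, -0.1]
grip_width: 0.0436
```

Run:
```python
from h import *; from station import robot
import cv2
s=robot.get_state(); print(s["position"],s["grip_width"]);deltas(s,s["position"]+[0,0,.09],base(s))
```

```text
[ 0.58641033 -0.02586391  0.12954739] 0.04358440539286421
t 4.5 F [-0.16 -0.81 -0.12] deltas [0.0002, 0.0002, -0.18, 0.0, 0.0, 0.0]
```

Fingers are still closing; wait more.

Emit:
{"method": "apply_moves", "body": {
  "deltas": [0, 0, 0, 0, 0, 0, 0, 0, 0, 0, 0, 0, 0, 0, 0, 0, 0, 0, 0, 0, 0, 0, 0, 0, 0, 0, 0, 0, 0, 0, 0, 0, 0, 0, 0, 0, 0, 0, 0, 0, 0, 0]
}}

```text
t: 5.2
position: [0.5864, -0.0258, 0.1295]
eef_rot: [0.687, 0.727, 0.001, 0.0]
force: [1.0, -0.7, 0.4]
grip_width: 0.0119
```

Emit:
{"method": "apply_moves", "body": {
  "deltas": [0, 0, -0.03, 0, 0, 0, 0, 0, -0.06, 0, 0, 0, 0, 0, -0.1, 0, 0, 0, 0, 0, -0.15, 0, 0, 0, 0, 0, -0.184, 0, 0, 0, 0, 0, -0.184, 0, 0, 0, 0, 0, -0.184, 0, 0, 0]
}}

```text
t: 5.9
position: [0.5864, -0.0259, 0.2221]
eef_rot: [0.687, 0.727, 0.001, 0.0]
force: [-0.1, -0.3, -2.7]
grip_width: 0.012
```

Run:
```python
from h import *; from station import robot
s=robot.get_state(); print(s["position"],s["grip_width"])
p=robot.read_camera("scene");q=robot.read_camera("top")
f=np.hstack([p["frame"][170:330,220:400],np.clip(q["frame"][170:330,230:440]*1.8,0,255).astype(np.uint8)])
cv2.imwrite("pics/g1.png",cv2.resize(f,None,fx=2,fy=2)[:,:,::-1])
hx=R.from_euler('z',HY,degrees=True)
a=H0+hx.apply([-.105,0,0]); print(a)
deltas(s,[.43,-.17,.222],rot(12));
```

```text
[ 0.58638977 -0.0258525   0.22207911] 0.012005550099320313
[ 0.38880616 -0.33078263  0.        ]
t 5.9 F [-0.11 -0.27 -2.71] deltas [-0.2702, -0.3285, -0.001, 0.0015, -0.0008, -0.0974]
```

View pics/g1.png

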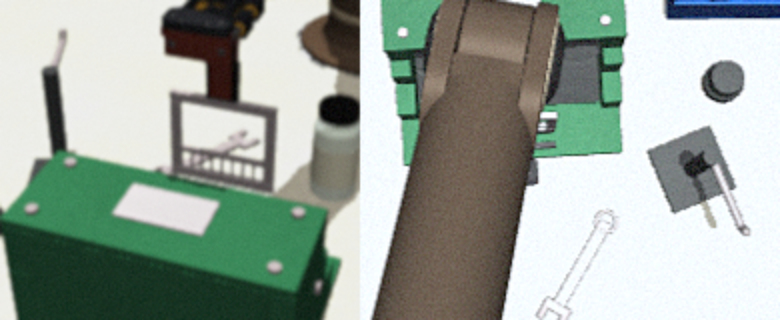

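The view shows the guard held level and clear of its slots, in the left panel at (222,140).

Run:
```python
from h import *; from station import robot
s=robot.get_state()
deltas(s,[.39,-.17,.222],rot(21.5)); deltas(s,[.389,-.331,.222],rot(21.5));
```

```text
t 6.0 F [-0.28  0.4  -2.28] deltas [-0.2659, -0.4071, -0.0026, 0.0, -0.0007, -0.2029]
t 6.0 F [-0.28  0.4  -2.28] deltas [-0.5873, -0.4273, -0.003, 0.0, -0.0007, -0.2029]
```

Emit:
{"method": "apply_moves", "body": {
  "deltas": [-0.266, -0.407, -0.003, 0, -0.001, -0.203, -0.266, -0.407, -0.003, 0, -0.001, -0.203, -0.266, -0.407, -0.003, 0, -0.001, -0.203, -0.266, -0.407, -0.003, 0, -0.001, -0.203, -0.266, -0.407, -0.003, 0, -0.001, -0.203, -0.587, -0.427, -0.003, 0, -0.001, -0.203, -0.587, -0.427, -0.003, 0, -0.001, -0.203, -0.587, -0.427, -0.003, 0, -0.001, -0.203, -0.587, -0.427, -0.003, 0, -0.001, -0.203, -0.587, -0.427, -0.003, 0, -0.001, -0.203, -0.587, -0.427, -0.003, 0, -0.001, -0.203]
}}

```text
t: 7.1
position: [0.3894, -0.3298, 0.2216]
eef_rot: [0.563, 0.827, 0.0, -0.0]
force: [-0.2, 1.1, -3.2]
grip_width: 0.012
```

Run:
```python
from h import *; from station import robot
s=robot.get_state(); print(s["position"],s["grip_width"],s["joint_pos"])
p=robot.read_camera("scene");q=robot.read_camera("top")
f=np.hstack([p["frame"][130:290,170:340],np.clip(q["frame"][170:330,300:460]*1.8,0,255).astype(np.uint8)])
cv2.imwrite("pics/g2.png",cv2.resize(f,None,fx=2.4,fy=2.4)[:,:,::-1])
hx=R.from_euler('z',HY,degrees=True)
for x in(-.105,0):
  a=H0+hx.apply([x,0,.2220]); print(a); deltas(s,a,rot(HY))
```

```text
[ 0.3893562  -0.32978614  0.22159134] 0.01200698521411946 [-0.01250473  0.25328659  0.7522916   1.90810803 -0.19849115  1.05612796
  1.19768746]
[ 0.38880616 -0.33078263  0.222     ]
t 7.1 F [-0.18  1.09 -3.18] deltas [-0.0015, -0.0018, -0.0008, -0.0, -0.0006, -0.0]
[ 0.4865 -0.2923  0.222 ]
t 7.1 F [-0.18  1.09 -3.18] deltas [-0.0014, 0.2082, -0.0008, -0.0, -0.0006, -0.0]
```

View pics/g2.png

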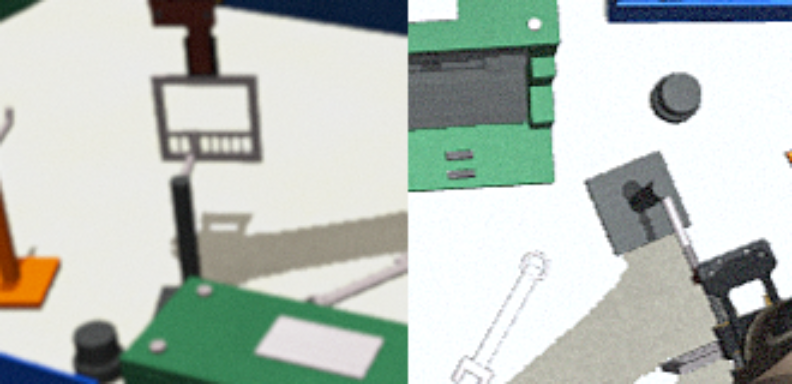

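The view shows the guard level just beyond the hook tip, in the left panel at (205,115), in line with the arm. Next I slide it over the arm.

Emit:
{"method": "apply_moves", "body": {
  "deltas": [-0.0014, 0.05, -0.001, 0, -0.0006, 0, -0.0014, 0.1, -0.001, 0, -0.0006, 0, -0.0014, 0.14, -0.001, 0, -0.0006, 0, -0.0014, 0.18, -0.001, 0, -0.0006, 0, -0.0014, 0.212, -0.001, 0, -0.0006, 0, -0.0014, 0.212, -0.001, 0, -0.0006, 0, -0.0014, 0.212, -0.001, 0, -0.0006, 0]
}}

```text
t: 7.9
position: [0.4881, -0.293, 0.2228]
eef_rot: [0.563, 0.827, -0.001, 0.001]
force: [-0.0, -0.0, -2.5]
grip_width: 0.0122
```

Run:
```python
from h import *; from station import robot
s=robot.get_state(); print(s["position"],s["force"])
p=robot.read_camera("scene")
cv2.imwrite("pics/g3.png",cv2.resize(p["frame"][130:290,170:340],None,fx=3,fy=3)[:,:,::-1])
```

```text
[ 0.48808628 -0.29300978  0.22283629] [-0.01138385 -0.00305345 -2.53406903]
```

View pics/g3.png

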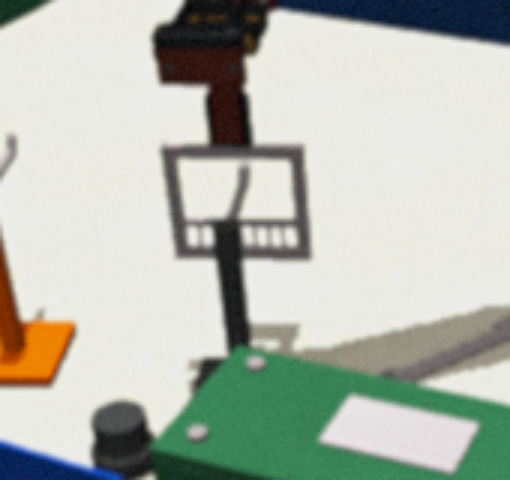

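The arm tip at (243,175) shows through the window, so the guard can go down.

Emit:
{"method": "apply_moves", "body": {
  "deltas": [0, 0, 0.02, 0, 0, 0, 0, 0, 0.04, 0, 0, 0, 0, 0, 0.05, 0, 0, 0, 0, 0, 0.056, 0, 0, 0, 0, 0, 0.06, 0, 0, 0, 0, 0, 0.062, 0, 0, 0, 0, 0, 0.062, 0, 0, 0]
}}

```text
t: 8.65
position: [0.4887, -0.2929, 0.1922]
eef_rot: [0.563, 0.827, -0.0, 0.001]
force: [-0.1, -0.1, -2.8]
grip_width: 0.012
```

Emit:
{"method": "apply_moves", "body": {
  "deltas": [0, 0, 0.003, 0, 0, 0, 0, 0, 0.005, 0, 0, 0, 0, 0, 0.007, 0, 0, 0, 0, 0, 0.007, 0, 0, 0]
}}

```text
t: 9.05
position: [0.4888, -0.2929, 0.1893]
eef_rot: [0.563, 0.827, 0.0, 0.001]
force: [-2.1, 0.6, 4.2]
grip_width: 0.0117
```

Emit:
{"method": "apply_moves", "body": {
  "deltas": [0, 0, -0.002, 0, 0, 0, 0, 0, -0.002, 0, 0, 0, 0, 0, -0.002, 0, 0, 0, 0, 0, -0.002, 0, 0, 0, 0, 0, -0.002, 0, 0, 0, 0, 0, -0.002, 0, 0, 0],
  "grip": 90
}}

```text
t: 9.65
position: [0.4887, -0.2928, 0.1896]
eef_rot: [0.563, 0.827, -0.0, 0.001]
force: [0.2, -0.3, 0.2]
grip_width: 0.0553
```

Emit:
{"method": "apply_moves", "body": {
  "deltas": [0, 0, -0.03, 0, 0, 0, 0, 0, -0.08, 0, 0, 0, 0, 0, -0.16, 0, 0, 0, 0, 0, -0.22, 0, 0, 0, 0, 0, -0.22, 0, 0, 0, 0, 0, -0.22, 0, 0, 0]
}}

```text
t: 10.25
position: [0.4887, -0.2929, 0.3007]
eef_rot: [0.563, 0.827, 0.0, 0.002]
force: [-0.1, 0.5, 0.4]
grip_width: 0.0569
```

Run:
```python
from h import *; from station import robot
s=robot.get_state(); print(s["position"],s["force"],s["grip_width"],s["joint_pos"])
p=robot.read_camera("scene"); print([(d["centre"],d["confidence"]) for d in robot.spot_in(p,"guard_tab")][:2]);
cv2.imwrite("pics/g4.png",cv2.resize(p["frame"][130:320,170:560],None,fx=2,fy=2)[:,:,::-1])
deltas(s,[.40,.05,.27],rot(57)); deltas(s,[.491,.333,.27],rot(93.2));
```

```text
[ 0.48865835 -0.29285315  0.30072752] [-0.0586778   0.53567516  0.35039116] 0.05691197172422302 [-0.11339913  0.2969126   0.73494716  1.66414125 -0.20853169  1.25662909
  1.03913676]
[([0.4943, -0.2862, 0.1585], 0.88)]
t 10.25 F [-0.06  0.54  0.35] deltas [0.7032, 0.0862, 0.0596, 0.0012, 0.0024, -0.3944]
t 10.25 F [-0.06  0.54  0.35] deltas [1.163, 0.463, 0.0594, 0.0004, 0.0028, -0.7966]
```

View pics/g4.png

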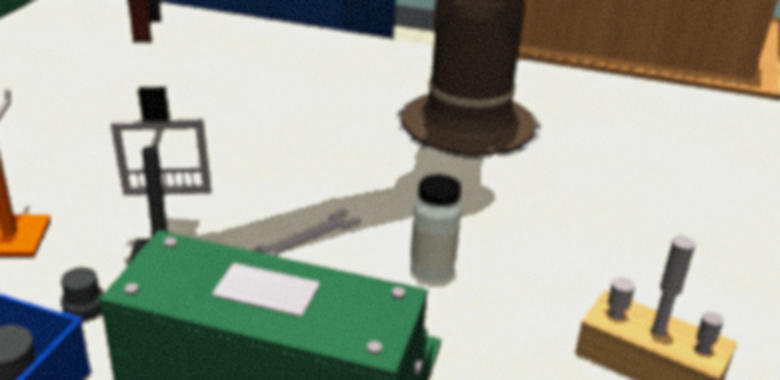

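The picture shows the guard hanging on the hook arm, released, tab at (152,105); the rod stands in the rack's middle hole with its top at (683,243).

Emit:
{"method": "apply_moves", "body": {
  "deltas": [0.703, 0.086, 0.06, 0.001, 0.002, -0.394, 0.703, 0.086, 0.06, 0.001, 0.002, -0.394, 0.703, 0.086, 0.06, 0.001, 0.002, -0.394, 0.703, 0.086, 0.06, 0.001, 0.002, -0.394, 0.703, 0.086, 0.06, 0.001, 0.002, -0.394, 0.703, 0.086, 0.06, 0.001, 0.002, -0.394, 0.703, 0.086, 0.06, 0.001, 0.002, -0.394, 0.703, 0.086, 0.06, 0.001, 0.002, -0.394],
  "grip": 0
}}

```text
t: 11.15
position: [0.3972, 0.055, 0.2677]
eef_rot: [0.281, 0.96, -0.0, -0.002]
force: [-0.2, 0.1, -0.4]
grip_width: 0.088
```

Run:
```python
from h import *; from station import robot
import pickle
p=pickle.load(open("scene.pkl","rb"))
s=robot.get_state(); print(s["position"],s["joint_pos"])
print(ray(p,170+683.5/2,130+243.5/2,.172))
t=robot.read_camera("top"); f=np.clip(t["frame"]*1.8,0,255).astype(np.uint8)[240:310,110:220]
cv2.imwrite("pics/r1.png",cv2.resize(f,None,fx=6,fy=6,interpolation=cv2.INTER_CUBIC)[:,:,::-1]); pickle.dump(t,open("top2.pkl","wb"))
deltas(s,[.491,.333,.27],rot(93.2));
```

```text
[0.3972313  0.05498796 0.26765643] [-0.60045502 -0.04172143  0.33583985  2.04386237  0.01355545  1.14123131
  0.73128091]
[0.49763442 0.33761316 0.172     ]
t 11.15 F [-0.23  0.13 -0.4 ] deltas [0.1416, 0.5695, -0.0053, -0.0005, -0.0027, -0.3977]
```

View pics/r1.png

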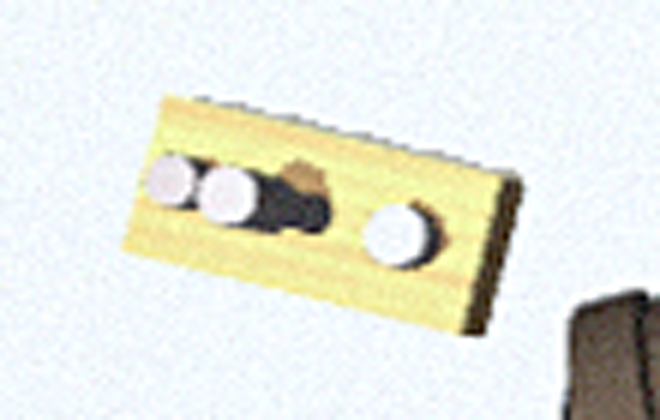

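The top crop shows the rod's top at (228,195), punch heads at (171,180) and (395,236), and the rack's corners.

Run:
```python
from h import *
import pickle
t=pickle.load(open("top2.pkl","rb"))
T=lambda u,v,z: ray(t,110+(u+.5)/6-.5,240+(v+.5)/6-.5,z)
print("rodtop",T(228,195,.172),"p",T(171,180,.094),T(395,236,.094))
P=np.array([T(u,v,.05) for u,v in((165,97),(503,178),(463,330),(124,252))]);print(P,P.mean(0))
```

```text
rodtop [0.49148522 0.33666522 0.172     ] p [0.50304022 0.38374163 0.094     ] [0.47937768 0.29053488 0.094     ]
[[0.54180394 0.40117979 0.05      ]
 [0.506293   0.25582146 0.05      ]
 [0.44165527 0.27175279 0.05      ]
 [0.47554862 0.4168751  0.05      ]] [0.49132521 0.33640729 0.05      ]
```

Emit:
{"method": "apply_moves", "body": {
  "deltas": [0.142, 0.57, -0.005, 0, -0.003, -0.398, 0.142, 0.57, -0.005, 0, -0.003, -0.398, 0.142, 0.57, -0.005, 0, -0.003, -0.398, 0.142, 0.57, -0.005, 0, -0.003, -0.398, 0.142, 0.57, -0.005, 0, -0.003, -0.398, 0.142, 0.57, -0.005, 0, -0.003, -0.398, 0.142, 0.57, -0.005, 0, -0.003, -0.398, 0.142, 0.57, -0.005, 0, -0.003, -0.398]
}}

```text
t: 12.0
position: [0.4961, 0.3266, 0.2697]
eef_rot: [-0.024, 1.0, -0.002, 0.001]
force: [0.7, -1.2, 0.0]
grip_width: 0.0878
```

Run:
```python
from h import *; from station import robot
s=robot.get_state(); print(s["position"],s["joint_pos"])
deltas(s,[.4925,.3367,.200],rot(93.2));deltas(s,[.4925,.3367,.125],rot(93.2));
```

```text
[0.4961231  0.32660678 0.26967573] [-0.80059867  0.32199402  0.17624067  1.62125424 -0.05499843  1.20471099
  1.00559657]
t 12.0 F [ 0.67 -1.17  0.03] deltas [0.0064, 0.0211, 0.1393, -0.0026, 0.0008, -0.0048]
t 12.0 F [ 0.67 -1.17  0.03] deltas [0.0066, 0.0217, 0.2893, -0.0026, 0.0008, -0.0048]
```

Emit:
{"method": "apply_moves", "body": {
  "deltas": [0, 0, 0.05, 0, 0, 0, 0, 0, 0.05, 0, 0, 0, 0, 0, 0.05, 0, 0, 0]
}}

```text
t: 12.3
position: [0.4959, 0.3257, 0.2466]
eef_rot: [-0.023, 1.0, -0.001, 0.001]
force: [-0.0, -0.1, 0.1]
grip_width: 0.0876
```

Run:
```python
from h import *; from station import robot
s=robot.get_state(); print(s["position"])
deltas(s,[.4925,.3367,.125],rot(93.2));
```

```text
[0.49587185 0.32566092 0.24657343]
t 12.3 F [-0.04 -0.07  0.08] deltas [0.0063, 0.023, 0.2431, -0.0015, 0.0015, -0.0061]
```

Emit:
{"method": "apply_moves", "body": {
  "deltas": [0.0063, 0.023, 0.05, -0.0015, 0.0015, -0.006, 0.0063, 0.023, 0.1, -0.0015, 0.0015, -0.006, 0.0063, 0.023, 0.18, -0.0015, 0.0015, -0.006, 0.0063, 0.023, 0.243, -0.0015, 0.0015, -0.006, 0.0063, 0.023, 0.243, -0.0015, 0.0015, -0.006, 0.0063, 0.023, 0.243, -0.0015, 0.0015, -0.006]
}}

```text
t: 12.9
position: [0.4931, 0.3386, 0.1263]
eef_rot: [-0.029, 1.0, 0.001, 0.001]
force: [-0.2, -0.3, 0.3]
grip_width: 0.0878
```

Emit:
{"method": "apply_moves", "body": {
  "deltas": [0, 0, 0, 0, 0, 0, 0, 0, 0, 0, 0, 0, 0, 0, 0, 0, 0, 0, 0, 0, 0, 0, 0, 0, 0, 0, 0, 0, 0, 0, 0, 0, 0, 0, 0, 0, 0, 0, 0, 0, 0, 0, 0, 0, 0, 0, 0, 0, 0, 0, 0, 0, 0, 0, 0, 0, 0, 0, 0, 0, 0, 0, 0, 0, 0, 0, 0, 0, 0, 0, 0, 0],
  "grip": 255,
  "newtons": 50
}}

```text
t: 14.1
position: [0.4923, 0.3387, 0.1248]
eef_rot: [-0.029, 1.0, 0.0, 0.0]
force: [-0.6, -1.1, -0.7]
grip_width: 0.0223
```

Run:
```python
from h import *; from station import robot
s=robot.get_state(); print(s["position"],s["force"],s["wrist_torque"],s["grip_width"])
```

```text
[0.49234845 0.33874225 0.12482707] [-0.63647786 -1.12000849 -0.69736252] [-0.18373312  0.01426006  0.03061126] 0.022304873057513608
```

Emit:
{"method": "apply_moves", "body": {
  "deltas": [0, 0, -0.02, 0, 0, 0, 0, 0, -0.06, 0, 0, 0, 0, 0, -0.12, 0, 0, 0, 0, 0, -0.2, 0, 0, 0, 0, 0, -0.28, 0, 0, 0, 0, 0, -0.28, 0, 0, 0, 0, 0, -0.28, 0, 0, 0]
}}

```text
t: 14.8
position: [0.4923, 0.3389, 0.2659]
eef_rot: [-0.029, 1.0, 0.001, 0.001]
force: [0.1, -0.5, -2.8]
grip_width: 0.0229
```

Run:
```python
from h import *; from station import robot
s=robot.get_state(); print(s["position"],s["force"],s["wrist_torque"],s["grip_width"],s["joint_pos"])
p=robot.read_camera("scene"); import pickle; pickle.dump(p,open("sc2.pkl","wb"))
cv2.imwrite("pics/r2.png",cv2.resize(p["frame"][160:310,420:580],None,fx=4,fy=4,interpolation=cv2.INTER_CUBIC)[:,:,::-1])
Rt=base(s); T=s["position"]; x,y,z=Rt.as_matrix().T
print(proj(p,[T,T-.019*z,T+.113*z,T-.047*z]))
```

```text
[0.49233768 0.33894799 0.26594874] [ 0.06007102 -0.49752564 -2.78015056] [ 0.01352459  0.0467872  -0.01725444] 0.022852086023432753 [-0.81205973  0.32851545  0.16922809  1.62057047 -0.05932755  1.19429314
  0.99881977]
[[524.0469136  211.17363193]
 [526.50555289 202.61615745]
 [510.58368174 258.03339841]
 [530.24195652 189.61133041]]
```

View pics/r2.png

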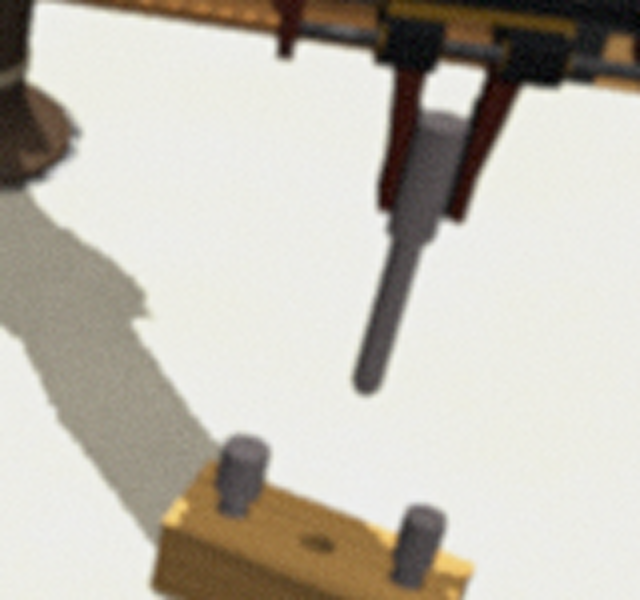

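The rod is held straight. Its foot is at (367,392), against a predicted (362,392).

```bash
cat >> h.py <<'E'
L=.113
RB=rot(UY+90,30)
def tcp(x,y,z): return B0+BR.apply([x,y,z+L])
def tip(s): 
    T=s["position"]+L*base(s).as_matrix()[:,2]; return BR.inv().apply(T-B0)
E
python3 - <<'E'
from h import *; from station import robot
s=robot.get_state(); print(RB.as_matrix(),tcp(0,-.048,.15))
deltas(s,tcp(0,-.048,.15),RB)
E
```

```text
[[-8.64716924e-01 -5.49501799e-02  4.99244549e-01]
 [-4.75882517e-02  9.98489097e-01  2.74750900e-02]
 [-5.00000000e-01  1.73472348e-17 -8.66025404e-01]] [ 0.56303629 -0.08065343  0.30276468]
t 14.85 F [ 1.17 -0.   -2.78] deltas [-0.0937, -0.8451, -0.0773, 0.001, -0.3333, 0.0018]
```

Emit:
{"method": "apply_moves", "body": {
  "deltas": [-0.094, -0.2, -0.077, 0.001, -0.1, 0.002, -0.094, -0.4, -0.077, 0.001, -0.2, 0.002, -0.094, -0.845, -0.077, 0.001, -0.333, 0.002, -0.094, -0.845, -0.077, 0.001, -0.333, 0.002, -0.094, -0.845, -0.077, 0.001, -0.333, 0.002, -0.094, -0.845, -0.077, 0.001, -0.333, 0.002, -0.094, -0.845, -0.077, 0.001, -0.333, 0.002, -0.094, -0.845, -0.077, 0.001, -0.333, 0.002, -0.094, -0.845, -0.077, 0.001, -0.333, 0.002, -0.094, -0.845, -0.077, 0.001, -0.333, 0.002, -0.094, -0.845, -0.077, 0.001, -0.333, 0.002, -0.094, -0.845, -0.077, 0.001, -0.333, 0.002]
}}

```text
t: 16.05
position: [0.5628, -0.0788, 0.3016]
eef_rot: [-0.027, 0.966, 0.007, 0.258]
force: [0.1, -0.7, -2.5]
grip_width: 0.023
```

Run:
```python
from h import *; from station import robot
s=robot.get_state(); print(s["position"],s["grip_width"],tip(s),s["joint_pos"])
deltas(s,tcp(0,-.048,.15),RB);deltas(s,tcp(0,-.048,.035),RB)
```

```text
[ 0.56283365 -0.07882554  0.3016455 ] 0.023024339568675268 [-0.0009121  -0.04606736  0.14908206] [-0.6606423  -0.08811436  0.7364856   2.09814455 -0.02413837  0.59250843
  1.73332518]
t 16.05 F [ 0.12 -0.71 -2.49] deltas [-0.0013, -0.0037, -0.0018, 0.0005, -0.0015, 0.0008]
t 16.05 F [ 0.12 -0.71 -2.49] deltas [-0.0018, -0.0039, 0.2282, 0.0005, -0.0015, 0.0008]
```

Emit:
{"method": "apply_moves", "body": {
  "deltas": [-0.002, -0.004, 0.07, 0, -0.001, 0, -0.002, -0.004, 0.14, 0, -0.001, 0, -0.002, -0.004, 0.2, 0, -0.001, 0, -0.002, -0.004, 0.228, 0, -0.001, 0, -0.002, -0.004, 0.228, 0, -0.001, 0, -0.002, -0.004, 0.228, 0, -0.001, 0]
}}

```text
t: 16.65
position: [0.6211, -0.0786, 0.2042]
eef_rot: [-0.027, 0.966, 0.007, 0.259]
force: [0.3, -0.0, -1.9]
grip_width: 0.0225
```

Run:
```python
from h import *; from station import robot
s=robot.get_state(); print(s["position"],s["force"],tip(s),s["joint_pos"])
p=robot.read_camera("top")
f=np.clip(p["frame"]*1.8,0,255).astype(np.uint8)[170:250,240:370].copy()
f=cv2.resize(f,None,fx=6,fy=6,interpolation=cv2.INTER_CUBIC)
for X in [(0,-.072,.016),(0,.072,.016),(-.0195,-.072,.016),(-.0195,.072,.016),(.0195,0,.016)]:
    u,v=(proj(p,B0+BR.apply(X))[0]-[240,170]+.5)*6-.5; cv2.circle(f,(int(u),int(v)),3,(255,0,0),-1)
u,v=(proj(p,B0+BR.apply(tip(s)))[0]-[240,170]+.5)*6-.5; cv2.circle(f,(int(u),int(v)),3,(255,255,0),-1)
cv2.imwrite("pics/b1.png",f[:,:,::-1])
for z in(.018,.005,-.0015): deltas(s,tcp(0,-.048,z),RB)
```

```text
[ 0.62105755 -0.07858483  0.20421012] [ 0.27585397 -0.0211746  -1.94596694] [ 0.00100871 -0.04908872  0.03562562] [-0.53886529  0.22237314  0.73434382  2.11518552 -0.65496275  0.4137811
  2.31655742]
t 16.65 F [ 0.28 -0.02 -1.95] deltas [0.002, 0.0022, 0.0353, 0.0002, 0.0001, 0.0002]
t 16.65 F [ 0.28 -0.02 -1.95] deltas [0.002, 0.0022, 0.0613, 0.0002, 0.0001, 0.0002]
t 16.65 F [ 0.28 -0.02 -1.95] deltas [0.002, 0.0022, 0.0743, 0.0002, 0.0001, 0.0002]
```

View pics/b1.png

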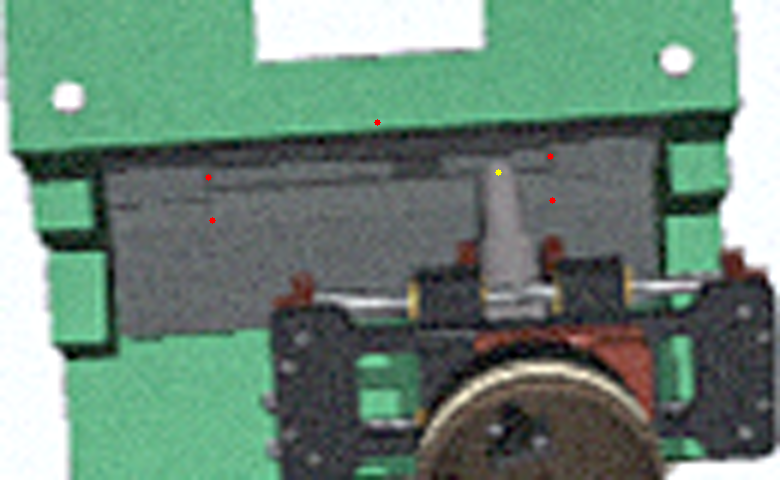

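The top view agrees with the bed frame: groove ends at about u=208 and 552, rod foot at (497,168) against a predicted (498,172). A dark patch at (390–440,160) suggests a gap near y=-15 mm, which I'll test by feel.

Run:
```python
from h import *; from station import robot
s=robot.get_state()
for z in(.035,.018,.004): deltas(s,tcp(0,-.032,z),RB)
```

```text
t 16.7 F [ 1.24  0.44 -2.69] deltas [0.0033, 0.0347, 0.0025, 0.0003, 0.0011, -0.0]
t 16.7 F [ 1.24  0.44 -2.69] deltas [0.0034, 0.0347, 0.0365, 0.0003, 0.0011, -0.0]
t 16.7 F [ 1.24  0.44 -2.69] deltas [0.0034, 0.0347, 0.0645, 0.0003, 0.0011, -0.0]
```

Emit:
{"method": "apply_moves", "body": {
  "deltas": [0.003, 0.035, 0.003, 0, 0.001, 0, 0.003, 0.035, 0.003, 0, 0.001, 0, 0.003, 0.035, 0.02, 0, 0.001, 0, 0.003, 0.035, 0.036, 0, 0.001, 0, 0.003, 0.035, 0.045, 0, 0.001, 0, 0.003, 0.035, 0.055, 0, 0.001, 0, 0.003, 0.035, 0.06, 0, 0.001, 0, 0.003, 0.035, 0.06, 0, 0.001, 0, 0.003, 0.035, 0.06, 0, 0.001, 0]
}}

```text
t: 17.6
position: [0.6342, -0.0612, 0.1782]
eef_rot: [-0.026, 0.966, 0.007, 0.259]
force: [-0.3, -1.0, -3.2]
grip_width: 0.0227
```

```bash
cat > st.py <<'E'
from h import *; from station import robot
import sys
np.set_printoptions(precision=4,suppress=True)
s=robot.get_state(); print("t",s["t"],"tip bed",tip(s),"F bed",BR.inv().apply(np.array(s["force"])+[0,0,2.6]),s["grip_width"],"tq",s["wrist_torque"])
E
python3 st.py
```

```text
t 17.6 tip bed [ 0.0002 -0.0325  0.006 ] F bed [-0.6073 -0.9624 -0.3263] 0.022726188690901213 tq [ 0.0095  0.7651 -0.0032]
```

Emit:
{"method": "apply_moves", "body": {
  "deltas": [0, 0, 0.004, 0, 0, 0, 0, 0, 0.008, 0, 0, 0, 0, 0, 0.011, 0, 0, 0, 0, 0, 0.012, 0, 0, 0, 0, 0, 0.012, 0, 0, 0]
}}

```text
t: 18.1
position: [0.6373, -0.0609, 0.1732]
eef_rot: [-0.026, 0.965, 0.008, 0.259]
force: [-5.6, 0.2, 4.7]
grip_width: 0.0228
```

```bash
python3 st.py
```

```text
t 18.1 tip bed [ 0.0005 -0.0323  0.0002] F bed [-1.1997  0.5543  9.1354] 0.022815034469388238 tq [0.1682 1.1164 0.1396]
```

Contact at z≈0 with 9 N. Now I feel along +y.

Emit:
{"method": "apply_moves", "body": {
  "deltas": [0, 0.004, 0, 0, 0, 0, 0, 0.008, 0, 0, 0, 0, 0, 0.012, 0, 0, 0, 0, 0, 0.012, 0, 0, 0, 0]
}}

```text
t: 18.5
position: [0.6373, -0.0565, 0.1734]
eef_rot: [-0.025, 0.965, 0.006, 0.26]
force: [-3.4, -3.2, 3.1]
grip_width: 0.0228
```

Emit:
{"method": "apply_moves", "body": {
  "deltas": [0, 0.004, 0, 0, 0, 0, 0, 0.008, 0, 0, 0, 0, 0, 0.012, 0, 0, 0, 0, 0, 0.012, 0, 0, 0, 0]
}}

```text
t: 18.9
position: [0.6363, -0.0472, 0.1723]
eef_rot: [-0.027, 0.966, 0.008, 0.258]
force: [1.1, -0.1, -2.2]
grip_width: 0.0231
```

```bash
python3 st.py
```

```text
t 18.9 tip bed [-0.0004 -0.0184 -0.0005] F bed [ 1.1292 -0.1314 -0.1746] 0.023064935296608635 tq [0.0259 0.7583 0.0331]
```

The contact force vanished at y≈-18, near the dark patch. I'll centre on y≈-15.5 and try going down.

Emit:
{"method": "apply_moves", "body": {
  "deltas": [0, 0.003, 0, 0, 0, 0, 0, 0.006, 0, 0, 0, 0, 0, 0.006, 0.004, 0, 0, 0, 0, 0.006, 0.008, 0, 0, 0, 0, 0.006, 0.01, 0, 0, 0, 0, 0.006, 0.01, 0, 0, 0]
}}

```text
t: 19.5
position: [0.6389, -0.0458, 0.1682]
eef_rot: [-0.026, 0.966, 0.007, 0.259]
force: [0.4, -0.5, -2.3]
grip_width: 0.0232
```

```bash
python3 st.py
```

```text
t 19.5 tip bed [-0.     -0.0174 -0.0053] F bed [ 0.5135 -0.5099  0.0771] 0.02318313930821078 tq [-0.0555  0.7016  0.0321]
```

Emit:
{"method": "apply_moves", "body": {
  "deltas": [0, 0.002, 0.004, 0, 0, 0, 0, 0.002, 0.008, 0, 0, 0, 0, 0.002, 0.012, 0, 0, 0, 0, 0.002, 0.014, 0, 0, 0, 0, 0.002, 0.014, 0, 0, 0]
}}

```text
t: 20.0
position: [0.6423, -0.0446, 0.1622]
eef_rot: [-0.026, 0.966, 0.007, 0.259]
force: [0.2, -0.1, -2.8]
grip_width: 0.0226
```

```bash
python3 st.py
```

```text
t 20.0 tip bed [ 0.     -0.0163 -0.0123] F bed [ 0.069  -0.1504 -0.2138] 0.022641372604239398 tq [-0.0077  0.7843 -0.0143]
```

Emit:
{"method": "apply_moves", "body": {
  "deltas": [0, 0, 0.008, 0, 0, 0, 0, 0, 0.016, 0, 0, 0, 0, 0, 0.024, 0, 0, 0, 0, 0, 0.032, 0, 0, 0, 0, 0, 0.037, 0, 0, 0, 0, 0, 0.039, 0, 0, 0, 0, 0, 0.039, 0, 0, 0]
}}

```text
t: 20.7
position: [0.652, -0.0441, 0.1455]
eef_rot: [-0.026, 0.966, 0.007, 0.259]
force: [-0.3, 1.0, -2.4]
grip_width: 0.0227
```

```bash
python3 st.py
```

```text
t 20.7 tip bed [ 0.     -0.0163 -0.0316] F bed [-0.075   0.9879  0.3312] 0.022669384878902944 tq [ 0.0439  0.9281 -0.0066]
```

Free all the way; a last small push to seat it, then release and withdraw along the rod axis.

Emit:
{"method": "apply_moves", "body": {
  "deltas": [0, 0, 0.002, 0, 0, 0, 0, 0, 0.003, 0, 0, 0, 0, 0, 0.003, 0, 0, 0]
}}

```text
t: 21.0
position: [0.6528, -0.0442, 0.1454]
eef_rot: [-0.026, 0.965, 0.008, 0.259]
force: [-12.0, 0.6, 13.6]
grip_width: 0.0227
```

Emit:
{"method": "apply_moves", "body": {
  "deltas": [0, 0, -0.001, 0, 0, 0, 0, 0, -0.001, 0, 0, 0, 0, 0, -0.001, 0, 0, 0, 0, 0, -0.001, 0, 0, 0, 0, 0, -0.001, 0, 0, 0, 0, 0, -0.001, 0, 0, 0, 0, 0, -0.001, 0, 0, 0],
  "grip": 80
}}

```text
t: 21.7
position: [0.6526, -0.044, 0.1446]
eef_rot: [-0.026, 0.966, 0.007, 0.259]
force: [-0.3, -1.1, -0.2]
grip_width: 0.06
```

Emit:
{"method": "apply_moves", "body": {
  "deltas": [0, 0, -0.03, 0, 0, 0, 0, 0, -0.08, 0, 0, 0, 0, 0, -0.16, 0, 0, 0, 0, 0, -0.24, 0, 0, 0, 0, 0, -0.32, 0, 0, 0, 0, 0, -0.4, 0, 0, 0, 0, 0, -0.4, 0, 0, 0, 0, 0, -0.4, 0, 0, 0]
}}

```text
t: 22.5
position: [0.5534, -0.0494, 0.3219]
eef_rot: [-0.026, 0.965, 0.009, 0.262]
force: [-1.0, 0.1, -0.1]
grip_width: 0.0604
```

```bash
python3 st.py
python3 - <<'E'
from h import *; from station import robot
p=robot.read_camera("scene");q=robot.read_camera("top")
f=np.hstack([p["frame"][130:330,170:370],np.clip(q["frame"][150:350,240:440]*1.8,0,255).astype(np.uint8)])
cv2.imwrite("pics/end.png",cv2.resize(f,None,fx=2,fy=2,interpolation=cv2.INTER_CUBIC)[:,:,::-1])
for n in(p,q):
  print([(d["centre"],d["confidence"]) for k in("guard_tab","rod_center") for d in robot.spot_in(n,k)[:1]])
u=lambda X:((proj(q,B0+BR.apply(X))[0]-[240,150])*2+[400,0]).round(0)
print("expected top px head",u((0,-.0155,.128)),"hole",u((0,-.0155,.016)))
E
```

```text
t 22.5 tip bed [ 0.0035 -0.0159  0.1705] F bed [0.3888 0.194  2.6895] 0.06036945521356176 tq [0.0441 0.5054 0.0099]
[([0.4979, -0.2883, 0.1587], 0.66), ([0.6356, -0.0374, 0.164], 0.62)]
[([0.486, -0.2822, 0.1795], 0.69), ([0.641, -0.0432, 0.1562], 0.48)]
expected top px head [540. 125.] hole [538.  94.]
```

View pics/end.png

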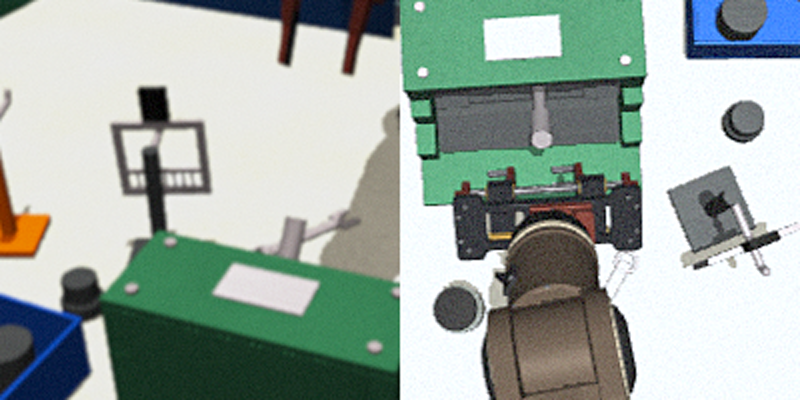

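The last view shows the guard hanging level on the hook, tab at (152,103), let go. The rod stands in the groove with its head at (541,138), against an expected (540,125). That matches it leaning back by the gap's clearance, about 5°. The robot is clear, so I'm handing in.

Run:
```python
from station import robot
robot.close_job(); print(robot.get_state()["t"])
```

```text
the job is handed in; nothing more can be done
the job is handed in; nothing more can be done
```

I hung the guard on the dark side hook and stood the lock rod fully home in the slide's gap. The job was handed in shortly after t = 22.5 s, well inside the 64 s limit.

- **Guard:** I lifted it out of its slots, slid its window over the hook arm and lowered it until the hook took the weight, then let go. The last pictures show it hanging level, with the gripper clear of it.
- **Rod:** Feeling along the groove, I had 9 N of contact at y ≈ -32 mm, and the force vanished at y ≈ -18 mm. The rod went down freely at y ≈ -16 mm and met firm contact, about 16 N, at about 32 mm deep. I then released it and withdrew the gripper along the rod's axis.
- **Checks that disagreed:** The rod's head appears about 15 mm nearer the robot than if it stood exactly square. I read that as a lean of about 5° from the gap's clearance; it should be inside the 20° limit. When I gripped the rod, the finger opening read 22.3–23 mm on the 24 mm handle; it held without slipping.
- **Bystanders:** None were touched as far as I could tell, and they looked undisturbed in the views I took. I did not re-measure their positions at the end.

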